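Stack the second glass tray in the cooling chest and lap the lid shut

ROBOT

A 7-joint arm with a two-finger parallel gripper is mounted at the origin on the work surface. World frame = base frame: x ahead of the robot, y to its left, z up, the work surface at z = 0. Lengths are in m, angles in rad, forces in N, time in s.
With the tool pointing down it reaches from about 0.35 to 0.9 m from the base axis. Payload 8.1 kg.
Tool frame: the origin (TCP) lies on the centre line of the jaws, within the pads' length; the fingertips stand 25 mm ahead of it and the grasp point (between the pads) lies 6 mm ahead of it; z points along the fingers, y is the line along which they close (so a half turn about z gives the same grasp; the last joint's range is limited). The gripper opens to 85 mm and grips with 20 to 120 N. Pads are 22 mm wide; open, the fingers measure 114 mm over their backs; the gripper's body (76 mm by 85 mm) begins 54 mm behind the grasp point. The pads swing forward as they close: fully open they stand 13 mm farther back than shut.
Start: joints at [-1.387, 0.434, 0.025, 1.573, -0.012, 1.134, -0.075], TCP at [0.177, 0.599, 0.256] pointing down, gripper open.
Joint ranges: [-2.62, 2.62], [-0.44, 2.09], [-1.27, 1.32], [0.08, 2.57], [-1.32, 4.46], [0.12, 2], [-2.74, 2.74]. Speed limits (rad/s): [2.22, 2.22, 3.01, 3.01, 3.14, 3.14, 3.14].

INTERFACE

Orientations are given as a unit quaternion [w, x, y, z].
In Python, from plant import goto, move_l, set_joints, gripper_to, sleep, inverse_kinematics, state, camera, calibration, Unreachable, finish_job gives the robot as it stands. Calls block until the motion is done:
- goto(position, orientation): joint-space move of the TCP to a pose.
- move_l(position, frame=None, max_speed=0.15, until_force=None): straight line of the TCP; frame=None keeps the orientation; max_speed is the mean speed in m/s. With until_force (N) it stops when the force on the tool has changed by that much, and returns True; else False.
- set_joints(angles): joint-space move.
- gripper_to(opening): finger opening in m; the grip force is fixed at half the most; returns when the fingers have stopped.
- sleep(seconds).
- inverse_kinematics(position, orientation): joint angles nearest the present ones, or None.
- state(): the state.
- camera(name): name is "side" or "top"; returns the picture (400x640x3 uint8, blue, green, red); there is no depth.
- calibration(name): a dict with "K" (3x3 intrinsics, pixels), "camera_from_world" (4x4, takes a point from world to camera coordinates). Camera axes: x right, y down, z forward; pixel columns grow to the right and rows downward; lengths in m; the calibration is good to about 2 mm. A picture is of the moment at which its call begins. calibration takes no time and is no camera call.
A pose or a line that the arm cannot do raises Unreachable and nothing moves.
- finish_job(): hands the job in; it is judged then, once.
The state is a dict: "t": time; "joints": joint angles; "joint_vel": joint speeds; "joint_torque": joint torques, N m; "tcp_pos": TCP position; "eef_rot": TCP orientation; "contact_force": force on the tool from outside, world axes, zero at the start; "moment": the same for the moment, N m; "gripper_width": finger opening in m; "grasp_force": force on a finger pad.
Only numpy, scipy, OpenCV 4.12 (cv2) and the standard library are available. Lean on these libraries where they do the work, as an engineer would, in place of code of your own. Each camera call takes 0.05 s, during which the arm holds its last target. There are 200 camera calls.

TASK

Stack the loose glass tray on the one in the cooling chest, turned end for end so that its feet stand squarely on the lower tray's lugs instead of nesting, and set it down without dropping it. Then shut the two-leaf lid fully, the leaf with the rebated edge first while the other still stands open, and the leaf with the overlapping flange last so that the flange laps over the rebate. Leave the other things on the bench where they are.

Things in the scene. Friction and masses are not known exactly. Their poses are not given: they have to be found in the camera images.
- chest: Grey cooling chest fixed to the bench: open-topped box 214 (x) x 184 (y) x 108 mm high, walls 12, floor 8. Origin: centre of its underside, z up. Turned less than 15 degrees from the bench axes. Its two-leaf lid is hinged along the top outer edges of its long sides: rebated leaf at y = -92, flanged leaf at y = +92, z = 108, hinge lines along x.
- tray_lower: Aluminium tray 150 (x) x 66 (y) x 45 high, 150 to 300 g, walls 3, glass rods fixed in it; origin: centre of underside, z up. Stands on the chest's floor (8 above the chest's underside), lip to the chest's +x within 3 degrees. Four lugs, 20 long, jut inward from its long walls (y = 19.5 to 30, both sides) at x = +45 and -22; their tops are 41 above its underside.
- tray_upper: A second tray like the first, loose on the bench beside the chest, lip roughly away from the robot. Full 150 x 66 from 18 up to the rim at 45 (can be gripped across the 66, pads 34 up); below that a base 126 x 34 with four feet, 14 long, out to y = +-26, at x = -45 and +22. Underside ends 41 above the lower tray's when turned end for end on the lugs, 27 if nested.
- tray_lower_lip (a point): Top of the lower tray's lip, a tab 34 wide, 3 thick that juts 10 from the rim at the tray's +x end only (x = 80, z = 45). Stacked trays have their lips at different ends; nested ones at the same end.
- tray_upper_lip (a point): Top of the loose tray's lip, the same tab at its +x end (x = 80, z = 45).
- rebated (a joint): Rebated leaf (steel, 214 along the hinge, 250 g), rad: 0 shut flat, 1.57 upright, starts 1.6 to 2.0. From the hinge a 12 mm panel for 74 mm, then a tongue 18 mm long stepped down to 5 mm. Friction hinge, 0.22 N m: stays where left, needs up to 6 N at 60 mm from the hinge. If the flanged leaf is shut first, its tongue lands on the flange and it stays over 0.1 rad open.
- flanged (a joint): Flanged leaf (steel, 214 along the hinge, 250 g, same friction hinge), rad: 0 shut flat, 1.57 upright, starts 1.6 to 2.0. From the hinge a 12 mm panel for 89 mm, then a flange 17.5 mm long, 5.5 thick, flush with the outer face, that lies over the rebated leaf's tongue when both are shut.
- rebated_hinge (a point): Point on the rebated leaf's hinge line, mid-length (chest 0, -92, 108). The leaf's inner face lies on this line, its outer (upper when shut) face is 12 mm off. Both leaves: a knob 16 dia, 14 high on the outer face at chest x = -80, 50 from the hinge; the rest of that face is bare and can be pushed anywhere.
- flanged_hinge (a point): Point on the flanged leaf's hinge line, mid-length (chest 0, +92, 108). The leaf's inner face lies on this line, its outer (upper when shut) face is 12 mm off.
- rebated_edge (a point): Mid-length point of the tongue's free edge, on its stepped-down outer face, 92 mm from the hinge.
- flanged_edge (a point): Mid-length point of the flange's free edge, on the outer face, 106.5 mm from the hinge.
- rest_block: Wooden block 30 x 70 x 30, near the robot; not part of the job, to be left alone. Origin under its middle.
- frit_jar: Jar 52 dia, 75 high, far side of the bench; not part of the job, to be left alone. Origin under its middle.
- tool_cup: Steel cup 70 dia, 90 high, far left; not part of the job, to be left alone. Origin under its middle.
- paddle: Flat paddle with a wooden handle lying at the left; not part of the job, to be left alone. Origin under its middle.
- glass_flask: Small glass flask 68 dia, 85 high, far right; not part of the job, to be left alone. Origin under its middle.
- tweezers: Steel tweezers 140 long lying at the right; not part of the job, to be left alone. Origin under its middle.
- graphite_block: Dark block 70 x 50 x 25, near left; not part of the job, to be left alone. Origin under its middle.
Not all that is in view belongs to the job. What is shaped like the tray_upper but orange or red is not meant.

How it is judged:
By the outcome, as a careful person would: the job done as asked, in the order asked, and still so for the second after the job is handed in, with the robot touching nothing.
It also fails if it takes over 72 s, if anything falls off the work surface, if the arm or the gripper's body presses on something with over 40 N, if the wrist force passes 120 N, or if a joint passes its speed limit or range.

## Working session

There is one attempt and no reset: what is moved stays moved. The work goes in short steps, each a Python script; the robot and the scene stay as the last script left them, time stands still between calls to the robot, and variables do not carry over. Pictures are saved under pics/ and viewed, at most 10 in all, crops included, and the job is handed in when it is done.

```bash
ls; mkdir -p pics; python3 - <<'E'
from plant import *
import cv2,numpy as np
for n in("top","side"):
    cv2.imwrite(f"pics/{n}0.png",camera(n)); c=calibration(n); print(n,np.round(c["K"],1).tolist(),np.round(c["camera_from_world"],3).tolist())
print(state()["t"],state()["eef_rot"])
E
```

```text
pics
top [[375.8, 0.0, 320.8], [0.0, 375.8, 205.0], [0.0, 0.0, 1.0]] [[0.024, -1.0, 0.014, -0.021], [-0.982, -0.027, -0.187, 0.548], [0.188, -0.009, -0.982, 1.237], [0.0, 0.0, 0.0, 1.0]]
side [[442.8, 0.0, 317.4], [0.0, 442.8, 201.0], [0.0, 0.0, 1.0]] [[0.864, -0.504, -0.01, -0.455], [-0.39, -0.656, -0.646, 0.271], [0.319, 0.562, -0.764, 1.15], [0.0, 0.0, 0.0, 1.0]]
0.1 [-4.21588906e-05  1.42939199e-01  9.89731225e-01 -6.96488239e-04]
```

View pics/top0.png

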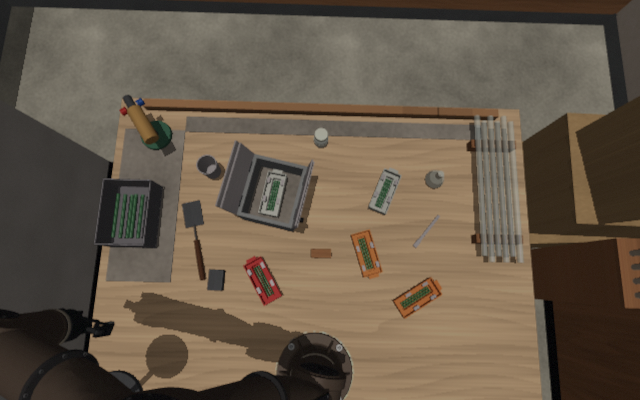

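View pics/side0.png

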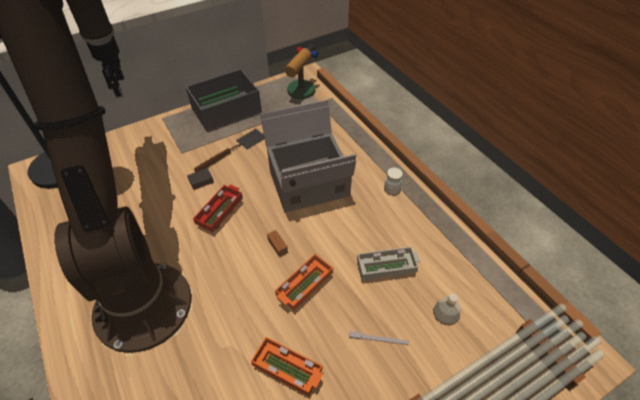

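Top view: the candidates are the grey tray (385,191), red tray (263,280), orange trays (366,254) and (417,297), the tray in the chest (273,193), and rods in the dark bin (130,215). I choose the grey one at (385,191), which is at about (388,264) in the side view. The chest is at (270,190) with its leaves to the left and right. Next I take a close crop.

```bash
python3 - <<'E'
import cv2,numpy as np
t=cv2.imread("pics/top0.png");s=cv2.imread("pics/side0.png")
r=lambda a,w,h:cv2.resize(a,(w,h),interpolation=cv2.INTER_CUBIC)
a=r(t[135:240,210:320],629,600)
b=r(t[160:220,360:410],171*1,205)
cv2.imwrite("pics/c1.png",np.hstack([a,np.vstack([b,np.zeros((395,171,3),np.uint8)])]))
a=r(s[95:215,250:365],575,600)
b=r(s[240:285,350:425],225,135)
cv2.imwrite("pics/c2.png",np.hstack([a,np.vstack([b,np.zeros((465,225,3),np.uint8)])]))
E
```

```text
(no output)
```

View pics/c1.png

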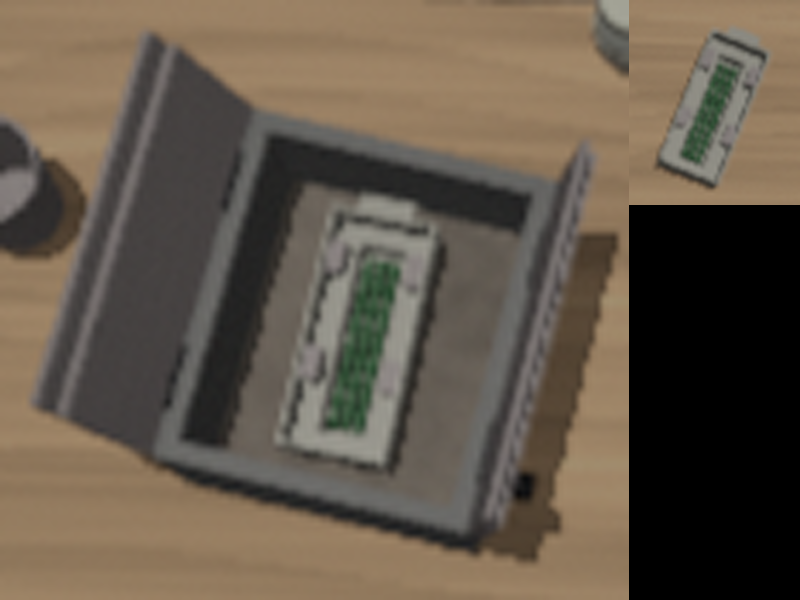

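View pics/c2.png

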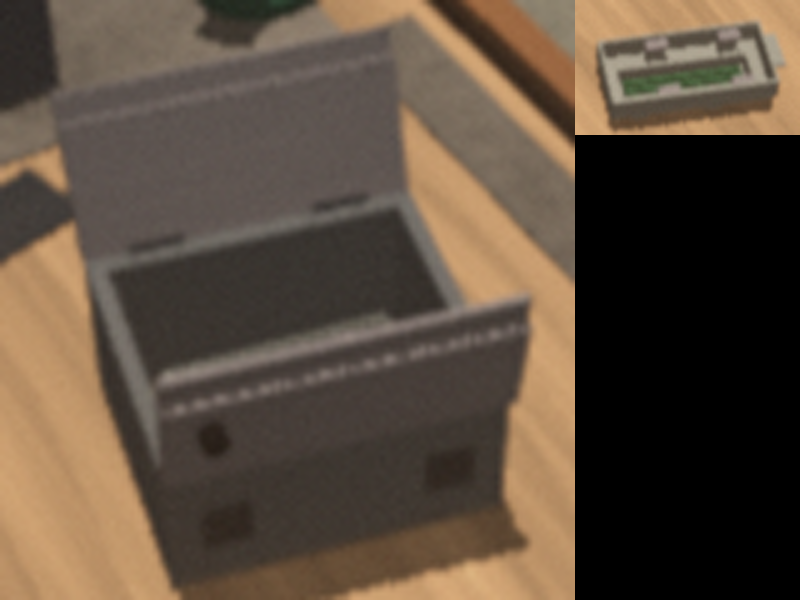

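The crops settle the identities:
- **Chest:** its +x points away from the robot (image up). The knob is at the lower right of the right leaf.
- **Leaves:** the right leaf (-y) has the outer-face step, so it is the rebated one. The left leaf is flanged.
- **Trays:** both have their lips at the top (crop 390,205 for the lower tray, 740,40 for the loose one), so the loose tray must turn 180°. It is grey aluminium, as described.

Next I fit the poses to the image edges in both views.

```bash
cat > h.py <<'E'
from plant import *
import cv2,numpy as np
from scipy.optimize import minimize
from scipy.ndimage import map_coordinates
from scipy.spatial.transform import Rotation as Ro
def proj(n,P):
    c=calibration(n);M=np.array(c["camera_from_world"]);q=(np.asarray(P)@M[:3,:3].T+M[:3,3])@np.array(c["K"]).T
    return q[:,:2]/q[:,2:]
def back(n,uv,z):
    c=calibration(n);M=np.array(c["camera_from_world"]);R=M[:3,:3];C=-R.T@M[:3,3]
    d=R.T@np.linalg.solve(np.array(c["K"]),[uv[0],uv[1],1]);return C+d*(z-C[2])/d[2]
def rect(lx,ly,z,n=60):
    c=np.array([[1,1],[-1,1],[-1,-1],[1,-1],[1,1]])*[lx/2,ly/2]
    t=np.linspace(0.03,.97,n)[:,None]
    return [np.c_[a+(b-a)*t,np.full(n,z)] for a,b in zip(c[:-1],c[1:])]
def w(p,P):  # pose (x,y,yaw), local pts -> world
    c,s=np.cos(p[2]),np.sin(p[2]);P=np.asarray(P)
    return np.c_[p[0]+c*P[:,0]-s*P[:,1],p[1]+s*P[:,0]+c*P[:,1],P[:,2]]
def fit(imgs,segs,p0,skip={}):
    G={}
    for n,im in imgs.items():
        g=cv2.GaussianBlur(im.astype(np.float32),(0,0),0.8);G[n]=np.sqrt(sum(cv2.Sobel(g,cv2.CV_32F,*d,ksize=3)**2 for d in((1,0),(0,1)))).mean(2)
    def cost(p):
        s=0
        for n in G:
            for i,P in enumerate(segs):
                if i in skip.get(n,()):continue
                u=proj(n,w(p,P));s-=np.minimum(map_coordinates(G[n],[u[:,1],u[:,0]],order=1),60).mean()
        return s
    best=None
    for k in range(25):
        d=np.random.default_rng(k).uniform(-1,1,3)*[.006,.006,.04]*(k>0)
        r=minimize(cost,np.array(p0)+d,method="Nelder-Mead",options=dict(initial_simplex=np.array(p0)+d+np.array([[0,0,0],[.004,0,0],[0,.004,0],[0,0,.02]]),xatol=1e-5,fatol=1e-4))
        if best is None or r.fun<best.fun:best=r
    return best.x,best.fun
def quat(yaw): # tool down, tool y axis at world angle yaw+90deg, tool x along yaw
    y=np.array([np.sin(yaw),-np.cos(yaw),0]);x=np.array([np.cos(yaw),np.sin(yaw),0])
    q=Ro.from_matrix(np.c_[x,y,[0,0,-1]]).as_quat();return q[[3,0,1,2]]
E
cat > m.py <<'E'
from h import *
I={n:cv2.imread(f"pics/{n}0.png") for n in("top","side")}
def pix(c):return [(c[0]+.5)/5.716-.5+210,(c[1]+.5)/5.716-.5+135]
def init(C,z,pf):  # corners TL,TR,BL,BR
    B=np.array([back("top",pf(c),z) for c in C]);d=(B[0]+B[1]-B[2]-B[3])
    print("len",np.linalg.norm(d[:2])/2,"wid",np.linalg.norm((B[0]+B[2]-B[1]-B[3])[:2])/2)
    return [*B[:,:2].mean(0),np.arctan2(d[1],d[0])]
ch=init([(258,108),(552,182),(157,453),(470,525)],.108,pix)
lo=init([(335,210),(440,232),(277,443),(390,468)],.053,pix)
p2=lambda c:[360+(c[0]+.5-629)/3.42-.5,160+(c[1]+.5)/3.417-.5]
up=init([(713,30),(768,58),(657,165),(716,187)],.045,p2)
vis={}
S=dict(ch=(ch,rect(.214,.184,.108)+rect(.19,.16,.108),{"side":{1,3,5,7,0,4},"top":set()}),
 lo=(lo,rect(.15,.066,.053),{"side":{0,1,2,3}}),up=(up,rect(.15,.066,.045),{}))
for k,(p,s,sk) in S.items():
    for nm in (("top","side"),("top",),("side",)):
        if nm==("side",) and k!="up":continue
        x,f=fit({n:I[n] for n in nm},s,p,sk);print(k,nm,np.round(p,4),np.round(x,4),round(f,1))
        if len(nm)==2 : vis[k]=x
np.save("poses.npy",vis,allow_pickle=True)
o=cv2.resize(I["top"],None,fx=6,fy=6,interpolation=cv2.INTER_CUBIC)
for k,x in vis.items():
    for P in S[k][1]:
        for u in proj("top",w(x,P)): cv2.circle(o,tuple(int(v) for v in (u+.5)*6-.5),0,(0,255,255),-1)
cv2.imwrite("pics/o1.png",np.hstack([o[840:1410,1320:1900][:,:560],o[950:1520,2170:2410]]))
E
python3 m.py
```

```text
len 0.2093391963737117 wid 0.18090335325149656
len 0.14753052040481976 wid 0.06736786068871693
len 0.15029959469135518 wid 0.06292115559483395Traceback (most recent call last):
  File "m.py", line 18, in <module>
    x,f=fit({n:I[n] for n in nm},s,p,sk);print(k,nm,np.round(p,4),np.round(x,4),round(f,1))
        ~~~^^^^^^^^^^^^^^^^^^^^^^^^^^^^^
  File "h.py", line 33, in fit
    r=minimize(cost,np.array(p0)+d,method="Nelder-Mead",options=dict(initial_simplex=np.array(p0)+d+np.array([[0,0,0],[.004,0,0],[0,.004,0],[0,0,.02]]),xatol=1e-5,fatol=1e-4))
    res = _minimize_neldermead(fun, x0, args, callback, bounds=bounds,
                               **options)
    fxr = func(xr)
    fx = function(np.copy(x), *(wrapper_args + args))
  File "h.py", line 28, in cost
    u=proj(n,w(p,P));s-=np.minimum(map_coordinates(G[n],[u[:,1],u[:,0]],order=1),60).mean()
  File "h.py", line 7, in proj
    c=calibration(n);M=np.array(c["camera_from_world"]);q=(np.asarray(P)@M[:3,:3].T+M[:3,3])@np.array(c["K"]).T
ValueError: time passes only in moves, steps and waits
```

```bash
sed -i 's/^def proj/CAL={n:calibration(n) for n in("top","side")}\ndef proj/; s/c=calibration(n);/c=CAL[n];/' h.py; time python3 m.py
```

```text
len 0.2093391963737117 wid 0.18090335325149656
len 0.14753052040481976 wid 0.06736786068871693
len 0.15029959469135518 wid 0.06292115559483395
ch ('top', 'side') [ 0.5855  0.1546 -0.206 ] [ 0.586   0.1562 -0.2189] -451.3
ch ('top',) [ 0.5855  0.1546 -0.206 ] [ 0.586   0.1562 -0.2185] -432.5
lo ('top', 'side') [ 0.5841  0.16   -0.1735] [ 0.5853  0.15   -0.1608] -237.3
lo ('top',) [ 0.5841  0.16   -0.1735] [ 0.5853  0.15   -0.1608] -237.3
up ('top', 'side') [ 0.6033 -0.2268 -0.3824] [ 0.6059 -0.229  -0.3725] -457.8
up ('top',) [ 0.6033 -0.2268 -0.3824] [ 0.5976 -0.2237 -0.3738] -225.9
up ('side',) [ 0.6033 -0.2268 -0.3824] [ 0.6036 -0.2313 -0.3787] -240.0
real	0m21.308s
user	0m21.673s
sys	0m0.360s
```

View pics/o1.png

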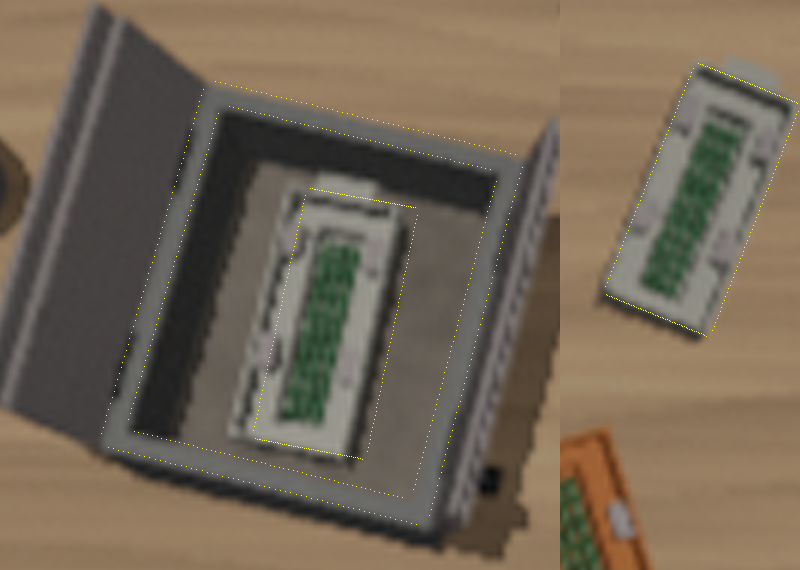

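The overlay shows the chest fit is good. The lower-tray fit locked onto inner edges: its true rim runs from about (230,435) to (350,460) along the bottom. I refit both trays with an inside/outside contrast cost.

```bash
cat > m2.py <<'E'
from h import *
def cfit(imgs,z,p0,flip=False,N=30):
    G={n:cv2.GaussianBlur(im.astype(np.float32).mean(2),(0,0),0.5) for n,im in imgs.items()}
    ins=rect(.147,.063,z);out=rect(.157,.073,z)
    k=3 # +x end is segment 3: (1,-1)->(1,1); drop middle (lip)
    keep=np.r_[0:15,45:60];ins[3]=ins[3][keep];out[3]=out[3][keep]
    def cost(p):
        s=0
        for n in G:
            for a,b in zip(ins,out):
                f=lambda P:map_coordinates(G[n],proj(n,w(p,P))[:,::-1].T,order=1)
                s-=np.clip(f(a)-f(b),-60,60).mean()
        return s
    R=[]
    for k in range(N):
        q=np.array(p0)+np.random.default_rng(k).uniform(-1,1,3)*[.005,.005,.03]
        R.append(minimize(cost,q,method="Nelder-Mead",options=dict(initial_simplex=q+np.array([[0,0,0],[.004,0,0],[0,.004,0],[0,0,.02]]),xatol=1e-5,fatol=1e-4)))
    b=min(R,key=lambda r:r.fun);return b.x,b.fun
if __name__=="__main__":
    I={n:cv2.imread(f"pics/{n}0.png") for n in("top","side")}
    lo,f=cfit({"top":I["top"]},.053,[.5841,.16,-.1735]);print("lo",lo.round(4),f)
    up={}
    for nm in(("top",),("side",),("top","side")):
        up,f=cfit({n:I[n] for n in nm},.045,[.603,-.227,-.38]);print("up",nm,up.round(4),f)
    P=np.load("poses.npy",allow_pickle=True).item();P["lo"]=lo;P["up"]=up;np.save("poses.npy",P,allow_pickle=True)
    o=cv2.resize(I["top"],None,fx=6,fy=6,interpolation=cv2.INTER_CUBIC)
    for x,z in((lo,.053),(up,.045)):
        for S in rect(.15,.066,z):
            for u in proj("top",w(x,S)): cv2.circle(o,tuple(int(v) for v in (u+.5)*6-.5),0,(0,0,255),-1)
    cv2.imwrite("pics/o2.png",np.hstack([o[1000:1350,1500:1850],o[1000:1350,2150:2450]]))
    # reach check
    for nm,(p,zz) in dict(up=(up,.036),lo=(lo,.085)).items():
        for a in(0,np.pi):
            q=quat(p[2]+a);s=inverse_kinematics([p[0],p[1],zz],q);print(nm,a>0,None if s is None else np.round(s,2))
E
python3 m2.py
```

```text
lo [ 0.589   0.1626 -0.1719] -131.6092071533203
up ('top',) [ 0.6088 -0.2316 -0.3859] -50.75347900390625
up ('side',) [ 0.6096 -0.1976 -0.419 ] -58.273006439208984
up ('top', 'side') [ 0.609  -0.2314 -0.3759] -106.808837890625
up False [-0.28  0.93  0.95  1.75 -0.91  0.97 -0.9 ]
up True [ 0.    0.75  0.43  1.73 -0.43  0.76  1.84]
lo False [-0.79  0.68  0.66  1.82 -0.55  0.83 -1.6 ]
lo True [-0.53  0.6   0.25  1.8  -0.2   0.77  1.22]
```

View pics/o2.png

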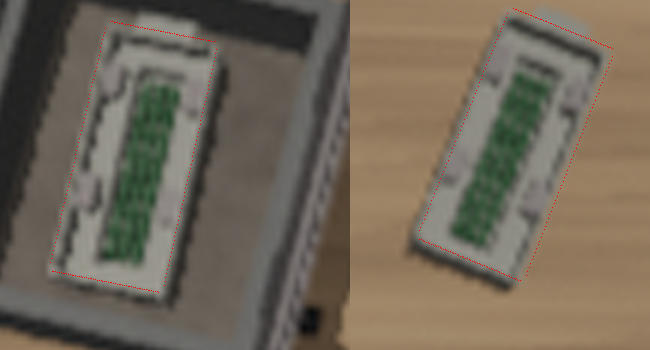

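The overlays are within about 1 px, slightly high along the trays' length. I'll use the mean of the manual and fitted poses, then grasp and check in hand.

```bash
cat > g.py <<'E'
from h import *
up=[.606,-.229,-.381];lo=[.5868,.1613,-.1725]
q=quat(up[2]+np.pi)
goto([up[0],up[1],.25],q);gripper_to(.085)
move_l([up[0],up[1],.08]);print("hit",move_l([up[0],up[1],.038],max_speed=.06,until_force=8))
s=state();print(s["t"],s["tcp_pos"],s["gripper_width"])
gripper_to(.05);s=state();print("w",s["gripper_width"],s["grasp_force"],s["contact_force"].round(1) if hasattr(s["contact_force"],"round") else s["contact_force"])
move_l([up[0],up[1],.30],max_speed=.2)
q=quat(lo[2]);goto([lo[0],lo[1],.30],q)
s=state();print(s["t"],s["tcp_pos"],s["joints"],s["gripper_width"],s["contact_force"])
for n in("top","side"):cv2.imwrite(f"pics/{n}1.png",camera(n))
t=cv2.imread("pics/top1.png");c=proj("top",[[lo[0],lo[1],.30]])[0].astype(int);d=proj("side",[[lo[0],lo[1],.30]])[0].astype(int);print(c,d)
r=lambda im,c:cv2.resize(im[c[1]-55:c[1]+55,c[0]-40:c[0]+40],(400,550),interpolation=cv2.INTER_CUBIC)
cv2.imwrite("pics/c3.png",np.hstack([r(t,c),r(cv2.imread("pics/side1.png"),d)]))
E
python3 g.py
```

```text
hit False
5.7083 [ 0.60612217 -0.22921406  0.03817908] 0.08486598903000757
w 0.06475318240680371 67.84971767803654 [-1.5 -0.4  6.4]
10.3667 [0.58688211 0.16094298 0.30002895] [-1.06298982  0.57630059  1.15720169  1.60836149 -0.54140175  1.31767739
 -1.56845048] 0.06534707841343483 [-0.20254254  0.47027715 -3.25620131]
[262 173] [305 105]
```

View pics/c3.png

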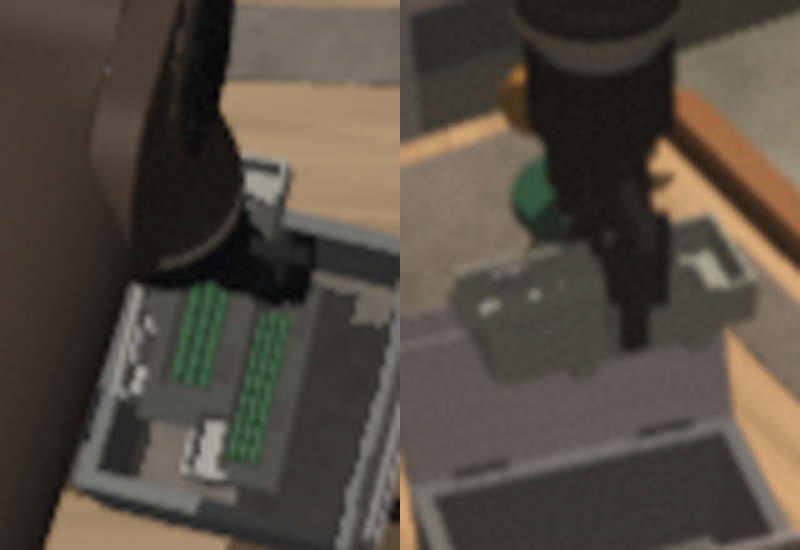

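The tray is held level. In the side crop its far-end rim corners are at (718,213) and (755,283). In the top crop the far-right corner is at (290,165). I compare these with the projected model.

```bash
python3 - <<'E'
from h import *
p=[.58688,.16094,-.1725]
# tray local (world-aligned: far end = +x local of tool frame)
for z in(.304,.307,.310):
    P=w(p,[[.075,.033,z],[.075,-.033,z],[-.075,.033,z],[-.075,-.033,z],[-.085,0,z]])
    a=proj("side",P);b=proj("top",P)
    print(z,"side",[(round((u-265+.5)*5-.5+400),round((v-50+.5)*5-.5)) for u,v in a],"top",[(round((u-222+.5)*5-.5),round((v-118+.5)*5-.5)) for u,v in b])
for uv in((328.2,92.2),(335.6,106.2)):
    B=back("side",uv,.307);print("far side",B.round(4))
B=back("top",(279.6,150.6),.307);print("far top",B.round(4),"expected",w(p,[[.075,.033,.307],[.075,-.033,.307]]).round(4))
# lower tray residual check via visible corner top0 manual
E
```

```text
0.304 side [(713, 210), (757, 279), (454, 270), (491, 344), (454, 311)] top [(176, 140), (291, 162), (114, 394), (232, 418), (169, 424)]
0.307 side [(713, 206), (757, 275), (454, 266), (491, 339), (454, 306)] top [(176, 138), (290, 161), (113, 393), (231, 417), (168, 423)]
0.31 side [(713, 201), (757, 270), (453, 261), (490, 335), (453, 302)] top [(175, 136), (290, 159), (112, 392), (230, 416), (167, 421)]
far side [0.6654 0.1733 0.307 ]
far side [0.6504 0.1101 0.307 ]
far top [0.6525 0.1155 0.307 ] expected [[0.6664 0.1806 0.307 ]
 [0.6551 0.1156 0.307 ]]
```

```bash
python3 - <<'E'
from h import *
t0=cv2.imread("pics/top0.png").astype(np.float32).mean(2);t1=cv2.imread("pics/top1.png").astype(np.float32).mean(2)
def prof(im,p,z,ys,a,b):
    x=np.arange(a,b,.0015)
    v=np.mean([map_coordinates(im,proj("top",w(p,np.c_[x,0*x+y,0*x+z]))[:,::-1].T,order=1) for y in ys],0)
    print([f"{int(round(i*1000))}:{int(j)}" for i,j in zip(x*1,v)])
L=[.5868,.1613,-.1725];U=[.606,-.229,-.381];H=[.58688,.16094,-.1725]
e=[-.027,-.024,.024,.027]
for nm,im,p,z in(("lo",t0,L,.053),("up",t0,U,.045)):
    print(nm,"near");prof(im,p,z,np.linspace(-.028,.028,9),-.09,-.06);print(" far");prof(im,p,z,e,.062,.088)
print("hand far");prof(t1,H,.307,[-.028,-.024,-.02],.06,.09)
print("hand near");prof(t1,H,.307,[-.02,-.01,0,.01],-.1,-.06)
for nm,im,p,z in(("lo",t0,L,.053),("up",t0,U,.045)):
    for sgn in(1,-1):
        y=np.arange(.024,.045,.0015);xs=np.linspace(-.06,.06,25)
        v=np.mean([map_coordinates(im,proj("top",w(p,np.c_[0*y+x,sgn*y,0*y+z]))[:,::-1].T,order=1) for x in xs],0)
        print(nm,"lat",sgn,[f"{i*1000:.0f}:{int(j)}" for i,j in zip(y,v)])
E
```

```text
lo near
['-90:101', '-88:98', '-87:95', '-85:94', '-84:91', '-82:85', '-81:78', '-79:73', '-78:75', '-76:91', '-75:111', '-73:127', '-72:137', '-70:141', '-69:141', '-67:139', '-66:138', '-64:135', '-63:130', '-61:123']
 far
['62:116', '64:107', '65:99', '66:89', '68:83', '70:80', '71:88', '73:98', '74:105', '76:105', '77:102', '79:95', '80:88', '82:79', '83:67', '85:55', '86:48', '88:42']
up near
['-90:126', '-88:125', '-87:124', '-85:120', '-84:112', '-82:101', '-81:86', '-79:71', '-78:62', '-76:64', '-75:77', '-73:96', '-72:114', '-70:126', '-69:134', '-67:136', '-66:135', '-64:130', '-63:123', '-61:115']
 far
['62:121', '64:113', '65:101', '66:87', '68:75', '70:69', '71:72', '73:86', '74:103', '76:115', '77:123', '79:126', '80:127', '82:127', '83:127', '85:128', '86:128', '88:128']
hand far
['60:152', '62:147', '63:136', '64:117', '66:94', '68:79', '69:76', '70:96', '72:120', '74:136', '75:145', '77:146', '78:145', '80:144', '81:144', '83:144', '84:144', '86:143', '87:142', '89:141']
hand near
['-100:100', '-98:94', '-97:93', '-96:95', '-94:97', '-92:100', '-91:101', '-90:100', '-88:95', '-86:88', '-85:87', '-83:86', '-82:85', '-80:84', '-79:80', '-77:76', '-76:76', '-74:76', '-73:77', '-71:78', '-70:78', '-68:78', '-67:78', '-65:77', '-64:75', '-62:71', '-61:68']
lo lat 1 ['24:122', '26:108', '27:95', '29:93', '30:99', '32:108', '33:116', '35:115', '36:107', '38:100', '39:97', '41:97', '42:97', '44:97']
lo lat -1 ['24:139', '26:139', '27:140', '29:138', '30:130', '32:113', '33:92', '35:72', '36:56', '38:49', '39:52', '41:64', '42:77', '44:85']
up lat 1 ['24:130', '26:130', '27:130', '29:129', '30:127', '32:123', '33:118', '35:111', '36:108', '38:111', '39:118', '41:122', '42:123', '44:123']
up lat -1 ['24:120', '26:112', '27:108', '29:112', '30:119', '32:123', '33:124', '35:123', '36:121', '38:121', '39:120', '41:121', '42:121', '44:121']
```

By the edge profiles, the lower tray sits within 0.5 mm of my estimate. The held tray is about 1 mm short along its axis, so I shift the tool +1 mm and lower it under force guard. Contact is expected at TCP z of about 0.087.

```bash
cat > p.py <<'E'
from h import *
x,y,_=w([.5868,.1613,-.1725],[[.001,.0005,0]])[0]
move_l([x,y,.30],max_speed=.05);move_l([x,y,.12],max_speed=.12);move_l([x,y,.095],max_speed=.05)
sleep(.2);print(state()["contact_force"])
print("hit",move_l([x,y,.080],max_speed=.015,until_force=5))
s=state();print(s["t"],s["tcp_pos"],s["contact_force"],s["moment"])
E
python3 p.py
```

```text
[-0.46524205  0.45995808 -2.49220172]
hit True
13.8083 [0.58785227 0.16164862 0.0877321 ] [-0.57867253 -0.052965    7.13145104] [0.06603276 0.22177715 0.05696813]
```

Contact came at 0.0877, which is the stacked height (a nested tray would give 0.073, one on the rim 0.091). I release and check.

```bash
python3 - <<'E'
from h import *
x,y,_=state()["tcp_pos"]
gripper_to(.082);s=state();print(s["t"],s["gripper_width"],s["contact_force"],s["tcp_pos"])
move_l([x,y,.32],max_speed=.2);gripper_to(0)
C=np.load("poses.npy",allow_pickle=True).item()["ch"]
p=w(C,[[0,-.2,.33]])[0];print(inverse_kinematics(p,quat(C[2]+np.pi/2)),inverse_kinematics(p,quat(C[2]-np.pi/2)))
q=min((quat(C[2]+a) for a in(np.pi/2,-np.pi/2)),key=lambda q:np.abs(np.array(inverse_kinematics(p,q))-state()["joints"]).max())
goto(p,q);np.save("q.npy",q);print(state()["t"])
t=camera("top");s=camera("side");cv2.imwrite("pics/top2.png",t);cv2.imwrite("pics/side2.png",s)
r=lambda a,w,h:cv2.resize(a,(w,h),interpolation=cv2.INTER_CUBIC)
cv2.imwrite("pics/c4.png",np.hstack([r(t[135:240,205:325],480,420),r(s[85:215,250:350],320,420)]))
E
```

```text
14.125 0.08181814040247376 [-0.7322602   0.05818861 -0.32558515] [0.5870749  0.16169379 0.08679656]
[-0.64254406  0.29260211  0.81456857  1.70492983 -0.22366289  1.24063527
  0.00500196] [ 0.71988046  0.4380592  -1.06048935  1.6005052   0.39056311  1.33460823
  2.52934172]
17.6
```

View pics/c4.png

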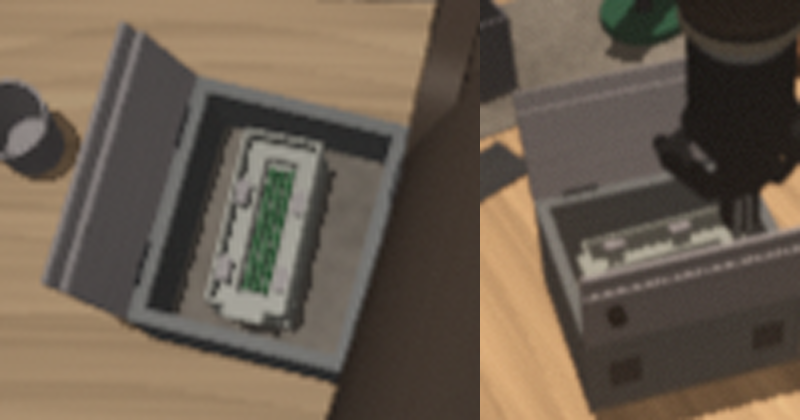

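The top crop shows the upper tray level on the lower one, lip end toward the robot at (250,325). I check its alignment numerically, with the rim at z = 0.094 when stacked.

```bash
python3 - <<'E'
from h import *
im=cv2.imread("pics/top2.png").astype(np.float32).mean(2);L=[.5868,.1613,-.1725]
def pr(nm,pts,lab):
    v=np.mean([map_coordinates(im,proj("top",w(L,P))[:,::-1].T,order=1) for P in pts],0);print(nm,[f"{l*1000:.0f}:{int(j)}" for l,j in zip(lab,v)])
x=np.arange(.06,.09,.0015)
for i,ys in enumerate(([.022,.026,.028],[-.022,-.026,-.028])):
    pr(f"near{i}",[np.c_[-x,0*x+y,0*x+.094] for y in ys],-x);pr(f"far{i}",[np.c_[x,0*x+y,0*x+.094] for y in ys],x)
y=np.arange(.024,.045,.0015)
for s in(1,-1):
    for xs in(np.linspace(-.06,-.02,9),np.linspace(.02,.06,9)): pr(f"lat{s} x{xs[0]:.2f}",[np.c_[0*y+a,s*y,0*y+.094] for a in xs],s*y)
E
```

```text
near0 ['-60:104', '-62:109', '-63:118', '-64:124', '-66:126', '-68:124', '-69:128', '-70:136', '-72:134', '-74:129', '-75:115', '-77:94', '-78:83', '-80:86', '-81:91', '-83:94', '-84:98', '-86:101', '-87:104', '-89:105']
far0 ['60:113', '62:105', '63:105', '64:103', '66:98', '68:87', '69:73', '70:80', '72:98', '74:106', '75:103', '77:96', '78:75', '80:52', '81:44', '83:43', '84:43', '86:43', '87:43', '89:43']
near1 ['-60:157', '-62:159', '-63:160', '-64:161', '-66:161', '-68:161', '-69:160', '-70:158', '-72:146', '-74:133', '-75:111', '-77:86', '-78:72', '-80:71', '-81:69', '-83:64', '-84:58', '-86:54', '-87:52', '-89:55']
far1 ['60:152', '62:150', '63:144', '64:136', '66:123', '68:106', '69:95', '70:103', '72:112', '74:114', '75:107', '77:93', '78:71', '80:51', '81:45', '83:43', '84:43', '86:43', '87:43', '89:42']
lat1 x-0.06 ['24:139', '26:129', '27:115', '29:110', '30:112', '32:119', '33:126', '35:129', '36:121', '38:110', '39:105', '41:104', '42:104', '44:104']
lat1 x0.02 ['24:136', '26:123', '27:106', '29:97', '30:99', '32:107', '33:119', '35:125', '36:120', '38:112', '39:108', '41:107', '42:106', '44:103']
lat-1 x-0.06 ['-24:152', '-26:152', '-27:153', '-29:148', '-30:132', '-32:111', '-33:91', '-35:76', '-36:68', '-38:63', '-39:59', '-41:55', '-42:52', '-44:51']
lat-1 x0.02 ['-24:149', '-26:150', '-27:149', '-29:144', '-30:129', '-32:108', '-33:89', '-35:75', '-36:67', '-38:63', '-39:60', '-41:60', '-42:59', '-44:59']
```

The upper tray's edges match the lower's within 0.5 mm, so the stack is square. Now the rebated leaf.

```bash
cat > lid.py <<'E'
from h import *
def close(s,r,q):
    C=np.load("poses.npy",allow_pickle=True).item()["ch"]
    W=lambda u,zt:w(C,[[0,s*(.092-u),zt+.025]])[0]   # u inward from hinge, zt fingertip height
    goto(W(-.11,.32),q);move_l(W(-.11,.168),max_speed=.2)
    F=0
    for th in np.r_[1.4:.05:-.2,.05]:
        move_l(W(r*np.cos(th)-.012*np.sin(th)-.011,.108+r*np.sin(th)+.012*np.cos(th)),max_speed=.1)
        st=state();F=max(F,np.linalg.norm(st["contact_force"]))
    h=move_l(W(r-.011,.114),max_speed=.02,until_force=14);st=state()
    print("maxF",F,"hit",h,"tip z",st["tcp_pos"][2]-.025,st["contact_force"],"t",st["t"])
    move_l(W(r-.011,.32),max_speed=.25);print(state()["t"])
E
python3 - <<'E'
from lid import *
close(-1,.065,np.load("q.npy"))
t=camera("top");s=camera("side");cv2.imwrite("pics/top3.png",t);cv2.imwrite("pics/side3.png",s)
r=lambda a,w,h:cv2.resize(a,(w,h),interpolation=cv2.INTER_CUBIC)
cv2.imwrite("pics/c5.png",np.hstack([r(t[135:240,205:325],480,420),r(s[85:215,250:350],320,420)]))
E
```

```text
maxF 1.092012041293896 hit True tip z 0.12009522289419053 [-1.64347494 -0.59873471  9.08233209] t 22.2667
23.2167
```

View pics/c5.png

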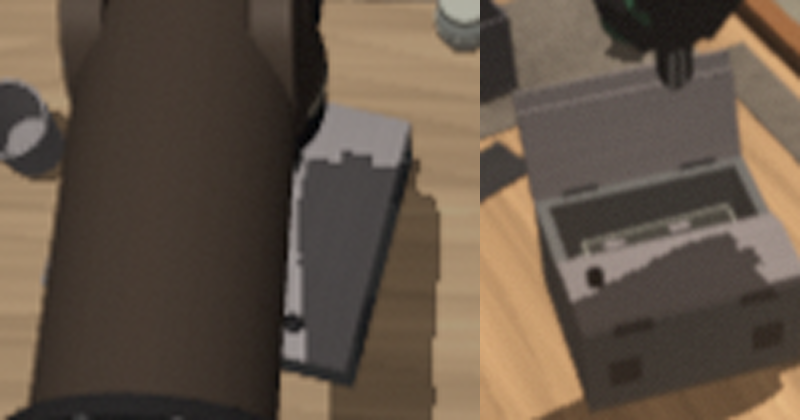

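The rebated leaf is down flat (fingertip at 0.1201, exactly its outer face) and the flanged leaf still stands open. Now the flanged leaf.

```bash
python3 - <<'E'
from lid import *
close(1,.08,np.load("q.npy"))
p=state()["tcp_pos"];goto([.45,-.15,.35],np.load("q.npy"));print(state()["t"])
t=camera("top");s=camera("side");cv2.imwrite("pics/top4.png",t);cv2.imwrite("pics/side4.png",s)
r=lambda a,w,h:cv2.resize(a,(w,h),interpolation=cv2.INTER_CUBIC)
cv2.imwrite("pics/c6.png",np.vstack([np.hstack([r(t[130:245,205:325],400,383),r(s[85:215,240:376],400,383)]),r(np.hstack([t[120:310,170:470],s[120:310,180:480]]),700,217)[:, :700].copy() if 0 else np.hstack([r(np.hstack([t[120:310,170:470],s[120:310,180:480]]),684,217),np.zeros((217,116,3),np.uint8)])]))
E
```

```text
maxF 1.1877759477704113 hit True tip z 0.1200810586469648 [-2.51301476 -0.51440471  8.98207495] t 28.825
29.775
31.1167
```

View pics/c6.png

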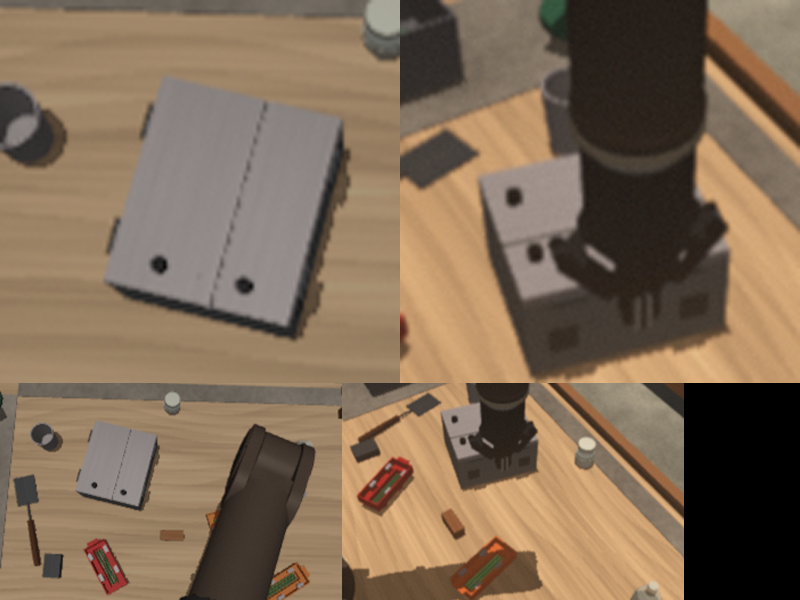

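Both leaves lie flat with one narrow seam at (240,200), the robot is clear, and the other objects have not moved. I'm handing the job in.

```bash
python3 -c "
from plant import *
print(finish_job())"
```

```text
the job is handed in; nothing more can be done
None
```

The loose tray is stacked end for end on the lower tray's lugs, the lid is shut flat (rebated leaf first, flanged leaf last over it), and the job was handed in at about 31 s of the 72 s limit; no verdict was returned.

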